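# Seat the carving blank, find the loose fence bolt and hold its cap open

### The arm

A 6-joint arm with a two-finger parallel gripper is mounted at the origin on the work surface. World frame = base frame: x ahead of the robot, y to its left, z up, the work surface at z = 0. Lengths are in m, angles in rad, forces in N, time in s.
With the tool pointing down it reaches from about 0.35 to 0.975 m from the base axis. Payload 4.9 kg.
Tool frame: the origin (TCP) lies at the very end of the fingers, on their centre line; the grasp point (between the pads) lies 19 mm behind it (ctrl.grip_point_offset is the distance from the TCP to the grasp point, in m); z points along the fingers, y is the line along which they close (so a half turn about z gives the same grasp; the last joint's range is limited). The gripper opens to 85 mm and grips with 20 to 120 N. Pads are 22 mm wide; open, the fingers measure 114 mm over their backs; the gripper's body (76 mm by 85 mm) begins 54 mm behind the grasp point. The pads swing forward as they close: fully open they stand 13 mm farther back than shut.
Start: joints at [-1.261, 0.053, 1.613, -0, 1.476, -0.119], TCP at [0.26, -0.568, 0.231] pointing down, gripper open.
Joint ranges: [-3.01, 3.01], [-1.01, 2.22], [0.06, 2.58], [-1.02, 4.17], [0.09, 2.62], [-3.14, 3.14]. Speed limits (rad/s): [2.57, 2.57, 3.14, 3.14, 3.14, 3.14].

### API

Orientations are given as a rotation vector (axis times angle).
In Python, from station import ctrl gives the robot as it stands.
- The arm moves only by the tool send_rows, never from a script. Its argument "rows" is a list of rows, each a list of 3 entries, a list of its own where there are three numbers: the finger opening in cm, from 0 to 8.54, then the shift along the tool's x, y, z in cm, then the turn about the tool's z in degrees. A call has 1 to 10 rows; each row shifts and turns the commanded pose from where the row before left it, along the tool's axes as they then stand; what a row does not reach is not made up. A row lasts 1/8 s, in which the tool goes at most 62.5 mm and 10.7 degrees, less where a joint would pass 70% of its speed; a pose out of reach is approached as far as the arm can. A call with a gripper value outside its range is refused whole. The fingers move at their own pace and stop on an object; "newtons" is the grip in N (left out, the last holds). Time passes only in rows, so rows that do not move let the fingers close. It gives the time, the measured TCP pose, the force, the opening and the grip force at its end, in the units of the state.
- ctrl.get_obs(): the state, without advancing time (a new reading comes with each control period).
- ctrl.get_image(name): name is "side" or "top"; returns a dict with "frame" (384x512x3 uint8, red, green, blue), "range_z" (384x512 float32, m along the optical axis (not along the pixel's ray), 0 where there is no reading), "fx", "fy", "cx", "cy" (pixels), "cam_to_world" (4x4, takes a point from camera to world coordinates). Camera axes: x right, y down, z forward; pixel columns grow to the right and rows downward; lengths in m; the calibration is good to about 2 mm. A picture is of the moment at which its call begins.
- ctrl.finish_job(): hands the job in; it is judged then, once.
The state is a dict: "t": time; "q": joint angles; "dq": joint speeds; "effort": joint torques, N m; "tool_pos": TCP position; "tool_rot": TCP orientation; "contact_force": force on the tool from outside, world axes, zero at the start; "wrist_torque": the same for the moment, N m; "opening": finger opening in m; "grip_force": force on a finger pad.
Only numpy, scipy, OpenCV 4.12 (cv2) and the standard library are available. Lean on these libraries where they do the work, as an engineer would, in place of code of your own. Each camera call takes 0.05 s, during which the arm holds its last target. There are 200 camera calls.

### The job

Push the carving blank square and flush into the corner of the fence jig, against both the bolted rail and the side fence. Then tap the heads of the three rail bolts from above, one at a time, until you find the loose one, which sinks under the tap; grip the yellow knob of that bolt's blue cap and lift the cap about 50 degrees open (45 at the least), and finish still holding it up like that so that I can get in to tighten the bolt. Leave the other two caps shut, the blank seated, and the gouge, mallet and wax tin where they are.

Things in the scene. Friction and masses are not known exactly. Their poses are not given: they have to be found in the camera images.
- jig: Corner fence jig, fixed to the bench: grey board 250 (x) x 310 (y) x 12 mm, origin at the centre of its underside, x away from the robot, y to the left; its place and yaw vary. In its frame (mm): bolted wooden rail x 30 to 120, y -155 to 155, top z 40; wooden side fence at the left, x -110 to 30, y 100 to 125, top z 40. Fence faces: x = 30 and y = 100.
- corner (a point): The inner fence corner, where the rail's face (x = 30 mm) meets the side fence's face (y = 100 mm), at the board's top, z 12 mm; axes as the jig's. The blank's far left corner belongs here.
- bolt_left (a point): Top centre of the left bolt head, jig frame (75, 95, 57) mm: steel, 20 mm across, flat, in the 30 mm square window of its blue hinged cap, 8 mm proud of the cap's plate. A firm bolt does not move. The loose one (left, middle or right, differs each time, cannot be seen) sinks 6 mm to a stop under more than about 2 N and stays down; tap with 5 to 10 N. This point stays with the jig.
- bolt_middle (a point): The same for the middle bolt, jig frame (75, 0, 57) mm.
- bolt_right (a point): The same for the right bolt, jig frame (75, -95, 57) mm.
- knob_middle (a point): Centre of the yellow knob of the middle cap when shut, jig frame (43, 0, 62) mm; the other knobs are 95 mm left and right of it. Knob 12 (x) x 18 (y) x 26 mm tall, z 49 to 75, on a 14 mm wide tongue at the cap's near end. Pinch it from above across its 18 mm (along the jig's y) and carry it along its arc: up and away from the robot. It turns in the pads, so the tool need not tilt.
- hinge_middle (a point): Hinge axis (along the jig's y) of the middle cap, jig frame (109, 0, 46) mm, 34 mm beyond the bolt and 66 mm beyond the knob; the other two are alike, 95 mm left and right. Cap: blue steel plate 46 mm wide, plate top at z 49 mm when shut, 90 g; falls shut when let go.
- blank: Carving blank, loose on the jig's board: pale wood block 70 (x) x 110 (y) x 35 mm, 120 to 240 g, two round shallow reliefs on top. Origin: centre of its underside. Starts up to 5 cm short of the rail, up to 7 cm right of the side fence, up to 0.3 rad askew. Seated, its long side lies along the rail, its origin at (-5, 45, 12) mm in the jig's frame, axes parallel to the jig's.
- loose_bolt (a joint): How far the loose bolt has sunk: 0 at the start, 0.006 m at its stop. It stays where it is left. It does not tell at which station the bolt is.
- loose_cap (a joint): Opening of the loose bolt's cap: 0 shut, 0.785 rad is 45 degrees, 1.3 its stop.
- firm_cap_1 (a joint): Opening of one of the other two caps (rad): 0 shut.
- firm_cap_2 (a joint): Opening of the other one of the other two caps (rad): 0 shut.
- gouge: Bystander, leave alone: carving gouge lying on the bench to the right of the jig, 240 mm long, 26 mm wooden handle to -x of its frame, steel blade to +x. Origin on the bench under the ferrule at the handle's front end.
- mallet: Bystander, leave alone: round wooden carver's mallet standing on its head, 96 mm across, 205 mm tall, left of the jig. Origin at the centre of its underside.
- wax_tin: Bystander, leave alone: green tin, 72 mm across, 55 mm tall, left of the jig. Origin at the centre of its underside.
Not all that is in view belongs to the job. What is meant by the blank is not pink, and is the smaller of those in its own colour.

How it is judged:
By the outcome, as a careful person would: the job done as asked, in the order asked, and still so for the second after the job is handed in, while the arm keeps its last pose, push and grip.
It also fails if it takes over 72 s, if anything falls off the work surface, if the arm or the gripper's body presses on something with over 40 N, if the wrist force passes 120 N, or if a joint passes its speed limit or range.

## Working session

There is one attempt and no reset: what is moved stays moved. The work goes in short steps, Python scripts to look and compute and a tool call to move; the robot and the scene stay as the last step left them, time stands still between calls to the robot, and variables do not carry over. Pictures are saved under pics/ and viewed, at most 10 in all, crops included, and the job is handed in when it is done.

Besides the shell and the picture viewer there is one more tool, called in YAML: its name, and indented under it one key for each argument. send_rows: Moves the arm, as the interface text tells. Its arguments: {"type":"object","properties":{"rows":{"type":"array","items":{"type":"array"}},"newtons":{"type":"number"}},"required":["rows"]}

```bash
mkdir -p pics; ls
cat > h.py <<'E'
import numpy as np, cv2
from station import ctrl
def grab(n,save=None):
    d=ctrl.get_image(n)
    if save: cv2.imwrite(f'pics/{save}.png',cv2.cvtColor(d['frame'],cv2.COLOR_RGB2BGR))
    return d
def pts(d):
    z=d['range_z'];v,u=np.indices(z.shape)
    c=np.stack([(u-d['cx'])/d['fx']*z,(v-d['cy'])/d['fy']*z,z],-1)
    T=np.array(d['cam_to_world']);return c@T[:3,:3].T+T[:3,3]
E
python3 - <<'E'
from h import *
o=ctrl.get_obs();print({k:np.round(v,3) for k,v in o.items()},ctrl.grip_point_offset)
t=grab('top','top0');s=grab('side','side0')
np.savez('a.npz',tp=pts(t),tf=t['frame'],sp=pts(s),sf=s['frame'])
print(t['cam_to_world'],s['cam_to_world'],t['fx'])
E
```

```text
pics
{'t': np.float64(0.0), 'q': array([-1.261,  0.053,  1.614,  0.   ,  1.476, -0.119]), 'dq': array([-0.   ,  0.001, -0.001,  0.001, -0.   ,  0.003]), 'effort': array([ 1.0000e-03, -3.9369e+01, -3.7017e+01,  0.0000e+00,  7.0000e-03,
       -0.0000e+00]), 'tool_pos': array([ 0.26 , -0.568,  0.23 ]), 'tool_rot': array([-3.068, -0.668,  0.   ]), 'contact_force': array([ 0.404,  0.366, -0.72 ]), 'wrist_torque': array([-0.056, -0.017,  0.022]), 'grip_force': np.float64(0.0), 'opening': np.float64(0.085)} 0.0187
[[ 0.02322634 -0.99617671  0.08421701  0.39556679]
 [-0.99963291 -0.02431694 -0.01194716  0.01788854]
 [ 0.01394939 -0.08390861 -0.99637581  1.17818508]
 [ 0.          0.          0.          1.        ]] [[-0.82196402 -0.35657006  0.44410916 -0.05462441]
 [-0.5692      0.54121518 -0.6189487   0.75784577]
 [-0.01966005 -0.76154049 -0.64781908  0.84949452]
 [ 0.          0.          0.          1.        ]] 418.4768241324692
```

View pics/top0.png

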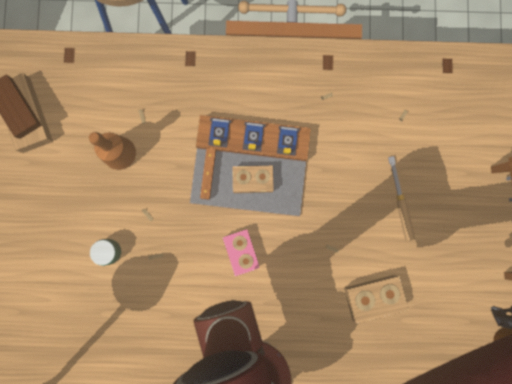

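View pics/side0.png

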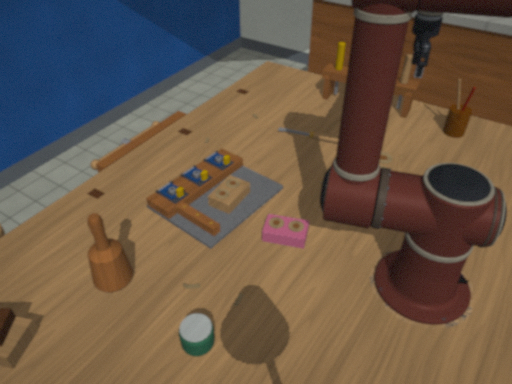

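The top view shows the jig around (250,165), with the blank on its board at (253,178). The pink block at (241,252) and the larger wood block at (377,298) are decoys. The caps are at (219,132), (253,136) and (288,140).

Run:
```python
from h import *
a=np.load('a.npz')
for n in 'ts':
    P=a[n+'p'];f=a[n+'f'];hsv=cv2.cvtColor(f,cv2.COLOR_RGB2HSV)
    H,S,V=[hsv[...,i].astype(int) for i in range(3)];z=P[...,2]
    roi=(P[...,0]>.35)&(P[...,0]<.75)&(abs(P[...,1]-.05)<.25)
    yel=roi&(H>20)&(H<33)&(S>170)&(V>110)&(z>.045)
    blue=roi&(H>100)&(H<125)&(S>120)&(z>.03)
    grey=roi&(S<70)&(z<.025)&(V>60)&(V<160)&(z>.005)
    for name,m in (('yel',yel),('blue',blue),('grey',grey)):
        k,l,st,c=cv2.connectedComponentsWithStats(m.astype(np.uint8))
        for i in range(1,k):
            if st[i,4]>=(6 if name!='grey' else 500):
                q=P[l==i];print(n,name,st[i,4],c[i].round(1),np.median(q,0).round(4),q.mean(0).round(4),q[:,2].max().round(3))
    wood=roi&(z>.03)&(z<.06)&(H<25)&(S>40)
    k,l,st,c=cv2.connectedComponentsWithStats(wood.astype(np.uint8))
    for i in range(1,k):
        if st[i,4]>150:
            q=P[l==i];r=cv2.minAreaRect((q[:,:2]*1000).astype(np.float32));print(n,'wood',st[i,4],c[i].round(1),np.median(q,0).round(4),[np.round(x,1) for x in r])
    g=P[grey];r=cv2.minAreaRect((g[:,:2]*1000).astype(np.float32));print('grey rect',r,np.median(g[:,2]))
```

```text
t yel 21 [216.8 142.3] [0.6392 0.1075 0.0735] [0.639 0.108 0.072] 0.077
t yel 21 [251.6 146.4] [0.6307 0.0136 0.0733] [0.6303 0.0145 0.0717] 0.076
t yel 22 [286.7 150.5] [ 0.6214 -0.0804  0.0743] [ 0.6215 -0.0798  0.073 ] 0.078
t grey 4395 [251.9 183.2] [0.5333 0.0066 0.0121] [0.5386 0.011  0.0121] 0.021
t wood 2768 [245.6 143.5] [0.6496 0.0493 0.0403] [array([596.9,  16.3]), array([310.6, 230.2]), np.float64(84.9)]
t wood 1055 [252.8 178.3] [0.5471 0.0087 0.0478] [array([548.4,   8.9]), array([ 70.3, 110.2]), np.float64(3.1)]
t wood 182 [239.4 242.6] [0.3717 0.0419 0.0375] [array([372.6,  41.1]), array([38.3, 38.5]), np.float64(46.2)]
grey rect ((543.8294677734375, 21.56854248046875), (310.21923828125, 155.5734405517578), 84.54458618164062) 0.012098002461214064
s yel 46 [226.3 159. ] [ 0.6191 -0.0775  0.0678] [ 0.62   -0.0773  0.0666] 0.077
s yel 53 [203.9 174.8] [0.628  0.0175 0.0665] [0.6288 0.0175 0.0657] 0.078
s yel 53 [179.6 191.5] [0.6362 0.1127 0.0689] [0.6373 0.1119 0.0664] 0.077
s blue 62 [214.  160.5] [ 0.6699 -0.0659  0.0482] [ 0.663  -0.071   0.0479] 0.051
s blue 70 [191.4 175.5] [0.6799 0.028  0.0484] [0.6724 0.0234 0.0481] 0.053
s blue 80 [167.2 192. ] [0.6875 0.1231 0.0486] [0.6808 0.1177 0.0485] 0.052
s grey 2690 [228.3 206.8] [0.512  0.0581 0.0118] [0.528  0.0371 0.0116] 0.025
s wood 1891 [194.6 190.2] [0.6342 0.0755 0.0395] [array([595.5,  18.5]), array([314.4, 232.3]), np.float64(85.4)]
s wood 813 [228.4 191.6] [0.5401 0.021  0.0468] [array([547.3,  11.9]), array([ 73.4, 114.9]), np.float64(2.3)]
grey rect ((582.8901977539062, 20.414703369140625), (317.05609130859375, 243.30569458007812), 83.86048126220703) 0.01175971928827918
```

```bash
cat >> h.py <<'E'
from scipy.spatial.transform import Rotation as R
YAW=np.radians(-5.2); O=np.array([.5915,.0177])
A=np.array([[np.cos(YAW),-np.sin(YAW)],[np.sin(YAW),np.cos(YAW)]])
def j2w(x,y): return O+A@np.array([x,y])/1000
def w2j(p): return A.T@(np.asarray(p)[:2]-O)*1000
def here():
    o=ctrl.get_obs();r=R.from_rotvec(o['tool_rot']).as_matrix();return o,r,np.arctan2(r[1,0],r[0,0])
def go(x,y,z,yaw=0,label=''):
    "turn (deg, about tool z) first, then shift cm in turned axes; x,y jig mm, z world mm"
    o,r,phi=here();t=YAW+np.radians(yaw)
    d=np.append(j2w(x,y),z/1000)-o['tool_pos'];c,s=np.cos(t),np.sin(t)
    print(label,'turn',np.degrees(phi-t).round(1),'shift cm',(100*np.array([c*d[0]+s*d[1],s*d[0]-c*d[1],-d[2]])).round(2))
def st():
    o,r,phi=here();print('t',o['t'].round(2),'jig',w2j(o['tool_pos']).round(1),'z',(o['tool_pos'][2]*1000).round(1),'yaw',np.degrees(phi-YAW).round(2),'F',A.T@o['contact_force'][:2],o['contact_force'][2],'op',o['opening'],'tilt',r[:,2].round(3))
E
python3 -c "
from h import *
st();go(-114,-12,150);print(w2j((.548,.0095)))"
```

```text
Traceback (most recent call last):
  File "h.py", line 24, in st
    o,r,phi=here();print('t',o['t'].round(2),'jig',w2j(o['tool_pos']).round(1),'z',(o['tool_pos'][2]*1000).round(1),'yaw',np.degrees(phi-YAW).round(2),'F',A.T@o['contact_force'][:2],o['contact_force'][2],'op',o['opening'],'tilt',r[:,2].round(3))
                             ^^^^^^^^^^^^
AttributeError: 'float' object has no attribute 'round'
```

```bash
sed -i "s/o\['t'\].round(2)/round(o['t'],2)/" h.py
python3 -c "
from h import *
st();go(-114,-12,150);print(w2j((.548,.0095)))"
```

```text
t 0.1 jig [-277.4 -613.2] z 230.2 yaw 29.77 F [-0.31621701 -0.15009377] -0.30962595541473537 op 0.08552872376571971 tilt [-0.001  0.002 -1.   ]
 turn 29.8 shift cm [ 16.34 -60.12   8.02]
[-42.57778418 -12.10876931]
```

send_rows:
  rows:
    - [5,[0,0,0],10]
    - [5,[0,0,0],10]
    - [5,[0,0,0],9.8]
    - [5,[1,-4.5,0],0]
    - [5,[1,-4.5,0],0]
    - [5,[1,-4.5,0],0]
    - [5,[1,-4.5,0],0]
    - [5,[1,-4.5,0],0]
    - [5,[1,-4.5,0],0]
    - [5,[1,-4.5,0],0]

```text
t: 1.35
tool_pos: [0.3583, -0.2595, 0.2308]
tool_rot: [-3.138, 0.144, 0.0]
contact_force: [-0.1, 0.7, 0.5]
opening: 0.0499
grip_force: 0.0
```

```bash
python3 -c "
from h import *
st();go(-114,-12,60)"
```

```text
t 1.35 jig [-207.1 -297.2] z 230.8 yaw -0.05 F [-0.1709427   0.68703118] 0.5461922606046036 op 0.049910213266278 tilt [-0.  0. -1.]
 turn -0.1 shift cm [  9.31 -28.52  17.08]
```

send_rows:
  rows:
    - [5,[1.3,-4,0],0]
    - [5,[1.3,-4,0],0]
    - [5,[1.3,-4,0.5],0]
    - [5,[1.3,-4,1.5],0]
    - [5,[1.3,-4,3],0]
    - [5,[1.3,-4,4],0]
    - [5,[1.5,-4.5,4],0]
    - [5,[0,0,4],0]
    - [5,[0,0,2.5],0]
    - [5,[0,0,1],0]

```text
t: 2.6
tool_pos: [0.4752, 0.0146, 0.0241]
tool_rot: [-3.138, 0.143, 0.006]
contact_force: [-0.7, -0.0, -0.4]
opening: 0.0497
grip_force: 0.0
```

```bash
python3 -c "
from h import *
st();go(-55,-12,24)"
```

```text
t 2.6 jig [-115.6  -13.6] z 24.1 yaw -0.01 F [-0.74365699 -0.07382601] -0.3536666674767407 op 0.04970392883869092 tilt [-0.004  0.    -1.   ]
 turn -0.0 shift cm [ 6.06 -0.16  0.01]
```

Now push toward the rail at moderate pace.

send_rows:
  rows:
    - [5,[1,0,0],0]
    - [5,[1,0,0],0]
    - [5,[0.8,0,0],0]
    - [5,[0.8,0,0],0]
    - [5,[0.8,0,0],0]
    - [5,[0.7,0,0],0]
    - [5,[0.5,0,0],0]
    - [5,[0.3,0,0],0]
    - [5,[0,0,0],0]

```text
t: 3.72
tool_pos: [0.536, 0.0088, 0.0263]
tool_rot: [3.138, -0.143, 0.001]
contact_force: [0.1, 0.7, 0.3]
opening: 0.0499
grip_force: 0.0
```

```bash
python3 -c "
from h import *
st()"
```

```text
t 3.73 jig [-54.5 -13.9] z 26.3 yaw -0.03 F [0.06774464 0.75600544] 0.25630479706473397 op 0.04992931755071296 tilt [ 0.001 -0.    -1.   ]
```

send_rows:
  rows:
    - [5,[0.2,0,0],0]
    - [5,[0.2,0,0],0]
    - [5,[0.1,0,0],0]
    - [5,[0,0,0],0]

```text
t: 4.22
tool_pos: [0.5371, 0.0087, 0.0255]
tool_rot: [-3.138, 0.144, 0.015]
contact_force: [-11.4, 0.2, 7.2]
opening: 0.0495
grip_force: 6.1
```

Run:
```python
from h import *
st();d=grab('top','top1');P=pts(d)
f=cv2.cvtColor(d['frame'],cv2.COLOR_RGB2BGR)[90:230,160:340];cv2.imwrite('pics/c1.png',cv2.resize(f,None,fx=4,fy=4,interpolation=cv2.INTER_CUBIC))
```

```text
t 4.22 jig [-53.3 -13.9] z 25.5 yaw -0.06 F [-11.36506843  -0.85186369] 7.1722542191611005 op 0.049524309921921056 tilt [-0.009  0.001 -1.   ]
```

View pics/c1.png

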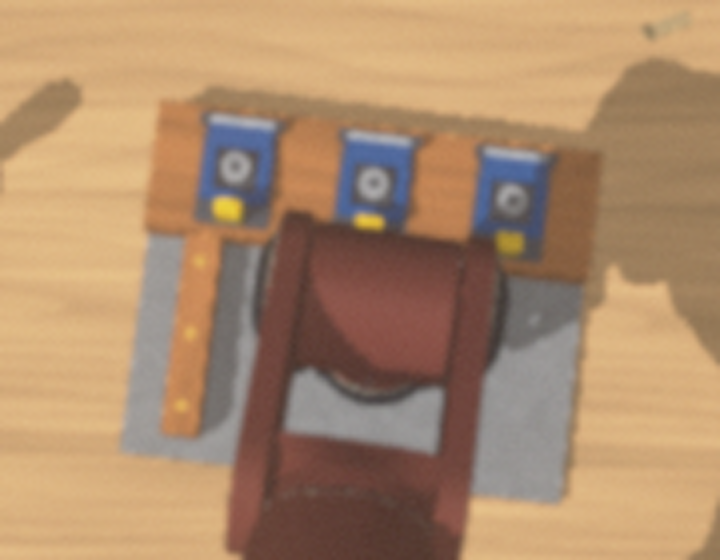

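The arm hides the blank in this view, but the 11 N reading shows it is up against the rail. Next I back off and go round to its right end.

send_rows:
  rows:
    - [5,[-1,0,0],0]
    - [5,[-2,0,0],0]
    - [3,[0,0,-3],0]
    - [0,[0,0,-4.5],0]
    - [0,[1,4,0],0]
    - [0,[3,4.5,0],0]
    - [0,[3.5,0,0],0]
    - [0,[0,0,3],0]
    - [0,[0,0,3],0]
    - [0,[0,0,0],0]

```text
t: 5.52
tool_pos: [0.5753, -0.0798, 0.0384]
tool_rot: [-3.137, 0.143, 0.008]
contact_force: [0.1, 0.0, 0.4]
opening: 0.0001
grip_force: 0.0
```

Run:
```python
from h import *
st();go(-8,-100,24);go(-8,-25,24)
P=pts(grab('side'))
z=P[...,2];J=(P[...,:2]-O)@A*1000
m=(z>.0435)&(z<.051)&(J[...,0]<28)&(J[...,0]>-90)&(J[...,1]<97)&(J[...,1]>-110)
k,l,s,c=cv2.connectedComponentsWithStats(m.astype(np.uint8))
for i in range(1,k):
  if s[i,4]>100: print(s[i,4],cv2.minAreaRect(J[l==i].astype(np.float32)))
```

```text
t 5.53 jig [ -7.3 -98.6] z 38.4 yaw -0.03 F [0.05782839 0.0454011 ] 0.38811692643593637 op 7.399725001936696e-05 tilt [-0.005  0.001 -1.   ]
 turn -0.0 shift cm [-0.07  0.14  1.44]
 turn -0.0 shift cm [-0.07 -7.36  1.44]
602 ((-9.595878601074219, -12.888397216796875), (75.09915924072266, 112.00629425048828), 0.1377122700214386)
```

send_rows:
  rows:
    - [0,[-0.3,0,1.4],0]
    - [0,[0,-1,0],0]
    - [0,[0,-0.8,0],0]
    - [0,[0,-0.8,0],0]
    - [0,[0,-0.8,0],0]
    - [0,[0,-0.8,0],0]
    - [0,[0,-0.8,0],0]
    - [0,[0,-0.8,0],0]
    - [0,[0,-0.8,0],0]
    - [0,[0,0,0],0]

```text
t: 6.82
tool_pos: [0.5806, -0.0134, 0.0271]
tool_rot: [-3.138, 0.142, 0.001]
contact_force: [-0.0, -0.1, -1.0]
opening: -0.0004
grip_force: 0.0
```

Run:
```python
from h import *
st();go(-8,-25,24)
```

```text
t 6.83 jig [ -8.1 -32. ] z 27.1 yaw 0.01 F [-0.00221189 -0.09278698] -1.031911040985047 op -0.00037316423643471625 tilt [-0.     0.001 -1.   ]
 turn 0.0 shift cm [ 0.01 -0.7   0.31]
```

send_rows:
  rows:
    - [0,[0,-0.3,0.2],0]
    - [0,[0,-0.2,0],0]
    - [0,[0,-0.2,0],0]
    - [0,[0,0,0],0]

```text
t: 7.32
tool_pos: [0.5812, -0.0072, 0.0251]
tool_rot: [-3.138, 0.143, 0.001]
contact_force: [-0.4, 0.4, -0.5]
opening: 0.0002
grip_force: 0.0
```

Run:
```python
from h import *
st()
```

```text
t 7.33 jig [ -8.  -25.7] z 25.1 yaw -0.04 F [-0.38435911  0.3349839 ] -0.5425416800053353 op 0.00023763087983754918 tilt [-0.  0. -1.]
```

send_rows:
  rows:
    - [0,[0,-0.2,0],0]
    - [0,[0,-0.2,0],0]
    - [0,[0,0,0],0]

```text
t: 7.7
tool_pos: [0.5814, -0.0038, 0.0252]
tool_rot: [3.137, -0.143, -0.001]
contact_force: [-2.2, -4.0, 0.5]
opening: 0.0003
grip_force: 1.8
```

Run:
```python
from h import *
st()
P=pts(grab('side'))
z=P[...,2];J=(P[...,:2]-O)@A*1000
m=(z>.0435)&(z<.051)&(J[...,0]<28)&(J[...,0]>-90)&(J[...,1]<99)&(J[...,1]>-110)
k,l,s,c=cv2.connectedComponentsWithStats(m.astype(np.uint8))
for i in range(1,k):
  if s[i,4]>100: print(s[i,4],cv2.minAreaRect(J[l==i].astype(np.float32)))
```

```text
t 7.7 jig [ -8.1 -22.3] z 25.2 yaw -0.02 F [-1.79833096 -4.16801038] 0.4548838353692076 op 0.0002622515735990398 tilt [-0.001 -0.001 -1.   ]
636 ((-8.504560470581055, 35.54991149902344), (125.98634338378906, 72.77420043945312), 89.90232849121094)
```

send_rows:
  rows:
    - [0,[0,-0.2,0],0]
    - [0,[0,-0.2,0],0]
    - [0,[0,0,0],0]

```text
t: 8.12
tool_pos: [0.5814, -0.0036, 0.0254]
tool_rot: [3.13, -0.142, -0.003]
contact_force: [-4.0, -17.2, 1.4]
opening: -0.0002
grip_force: 8.6
```

Run:
```python
from h import *
st()
```

```text
t 8.12 jig [ -8.1 -22.1] z 25.4 yaw 0.02 F [ -2.41121282 -17.49795052] 1.433239358557264 op -0.00022518977739905503 tilt [-0.002 -0.008 -1.   ]
```

send_rows:
  rows:
    - [0,[0,1,0],0]
    - [0,[0,1,0],0]
    - [0,[0,0,-4],0]
    - [2,[-3,0,-3],0]
    - [5,[-4,-4,0],0]
    - [5,[-1,-4,0],0]
    - [5,[0,-0.7,3],0]
    - [5,[0,0,3.5],0]
    - [5,[0,0,0.5],0]
    - [5,[0,0,0],0]

```text
t: 9.38
tool_pos: [0.5088, 0.0746, 0.0257]
tool_rot: [-3.138, 0.144, -0.0]
contact_force: [0.0, -0.5, 1.2]
opening: 0.0503
grip_force: 0.0
```

Run:
```python
from h import *
st()
```

```text
t 9.38 jig [-87.5  49.2] z 25.7 yaw -0.04 F [ 0.0594671  -0.53347874] 1.1515562892047426 op 0.05026583602518947 tilt [ 0.  0. -1.]
```

send_rows:
  rows:
    - [5,[1,0.3,0],0]
    - [5,[1,0,0],0]
    - [5,[0.7,0,0],0]
    - [5,[0.4,0,0],0]
    - [5,[0.3,0,0],0]
    - [5,[0.3,0,0],0]
    - [5,[0.1,0,0],0]
    - [5,[0,0,0],0]

```text
t: 10.38
tool_pos: [0.5428, 0.0684, 0.0243]
tool_rot: [3.138, -0.144, -0.014]
contact_force: [-9.3, 0.4, 6.1]
opening: 0.0498
grip_force: 4.9
```

Run:
```python
from h import *
st()
```

```text
t 10.38 jig [-53.1  46. ] z 24.3 yaw -0.05 F [-9.31240426 -0.4286647 ] 6.094043722193903 op 0.04976477772868445 tilt [-0.009  0.    -1.   ]
```

send_rows:
  rows:
    - [5,[-1,0,0],0]
    - [5,[-1,0,-1],0]
    - [3,[0,0,-4],0]
    - [0,[0,0,-4],0]
    - [0,[3,3,-1],0]
    - [0,[4,4,0],0]
    - [0,[4,4,0],0]
    - [0,[3.8,3,0],0]
    - [0,[0,0,2.5],0]
    - [0,[0,0,0],0]

```text
t: 11.62
tool_pos: [0.659, -0.0828, 0.0974]
tool_rot: [-3.137, 0.144, 0.008]
contact_force: [-0.2, -0.6, 0.2]
opening: -0.0001
grip_force: 0.0
```

```bash
cat > m.py <<'E'
from h import *
st()
for n in ('top','side'):
  d=grab(n);P=pts(d);hsv=cv2.cvtColor(d['frame'],cv2.COLOR_RGB2HSV);H,S,V=[hsv[...,i].astype(int) for i in range(3)]
  z=P[...,2];J=(P[...,:2]-O)@A*1000;x,y=J[...,0],J[...,1]
  def rect(name,m,lo=60):
    k,l,s,c=cv2.connectedComponentsWithStats(m.astype(np.uint8))
    for i in range(1,k):
      if s[i,4]>lo: r=cv2.minAreaRect(J[l==i].astype(np.float32));print(n,name,s[i,4],c[i].round(),[np.round(q,1) for q in r])
  rect('blank',(z>.044)&(z<.052)&(x<29)&(x>-90)&(y<99)&(y>-110)&(H<25)&(S>40),200)
  rect('wood',(z>.03)&(z<.043)&(abs(x)<140)&(abs(y)<170)&(H<25)&(S>40),200)
  rect('blue',(z>.03)&(H>100)&(H<125)&(S>120)&(abs(x)<140)&(abs(y)<170),30)
  rect('bolt',(z>.051)&(S<90)&(x>60)&(x<95)&(abs(y)<120),4)
  rect('knob',(z>.055)&(H>20)&(H<33)&(S>150)&(abs(x)<140)&(abs(y)<170),5)
E
python3 m.py
```

```text
t 11.62 jig [ 76.3 -94. ] z 97.4 yaw -0.06 F [-0.12597071 -0.56569456] 0.24751703105192918 op -7.91995805874245e-05 tilt [-0.005  0.001 -1.   ]
top blank 934 [234. 163.] [array([-6. , 44.2]), array([109.1,  69.9]), np.float64(89.9)]
top wood 1427 [219. 146.] [array([ 5.2, 61.1]), array([188. , 230.8]), np.float64(89.6)]
top blue 38 [255. 129.] [array([94.1, -2. ]), array([35.7, 14. ]), np.float64(77.5)]
top bolt 90 [273.  93.] [array([ 77.6, -34.4]), array([ 9.8, 34.9]), np.float64(82.7)]
top bolt 95 [279. 124.] [array([ 70.5, -62.2]), array([24.6, 16.7]), np.float64(59.5)]
top bolt 40 [219. 131.] [array([74.1, 94. ]), array([16.8, 17.8]), np.float64(18.9)]
top bolt 42 [253. 135.] [array([73.7, -0.5]), array([18.1, 18.7]), np.float64(55.5)]
top knob 30 [217. 142.] [array([40.8, 93.8]), array([16.6,  9.6]), np.float64(89.0)]
top knob 30 [252. 146.] [array([40.9, -0.5]), array([ 8.8, 16.2]), np.float64(5.2)]
side blank 626 [205. 194.] [array([-7.9, 45. ]), array([ 72.9, 107.8]), np.float64(0.1)]
side wood 1695 [195. 192.] [array([3.4, 0.8]), array([231.9, 313.7]), np.float64(0.3)]
side
[... 341 characters left out ...]
9.0)]
side bolt 6 [195.  42.] [array([ 81.4, -53.2]), array([ 8.1, 36.3]), np.float64(42.6)]
side bolt 744 [209. 119.] [array([ 76.9, -74.8]), array([90. , 33.6]), np.float64(89.9)]
side bolt 31 [218. 158.] [array([ 73.2, -92.8]), array([18.5, 25.9]), np.float64(53.7)]
side bolt 32 [196. 173.] [array([71.8,  1.5]), array([17.4, 18.8]), np.float64(41.8)]
side bolt 34 [172. 189.] [array([71.6, 97.2]), array([17.9, 23.8]), np.float64(27.8)]
side knob 46 [226. 159.] [array([ 39.8, -91.5]), array([15. , 19.4]), np.float64(7.8)]
side knob 47 [204. 174.] [array([39.2,  1.2]), array([13.8, 21.7]), np.float64(20.6)]
side knob 53 [179. 191.] [array([37.4, 96.3]), array([20.7, 12. ]), np.float64(84.7)]
```

send_rows:
  rows:
    - [0,[-0.3,0.1,2],0]
    - [0,[0,0,1.2],0]
    - [0,[0,0,0.4],0]
    - [0,[0,0,0],0]

```text
t: 12.22
tool_pos: [0.6574, -0.0835, 0.0637]
tool_rot: [-3.138, 0.143, 0.001]
contact_force: [-0.9, -0.6, 0.0]
opening: -0.0004
grip_force: 0.0
```

```bash
sed -i 's/^def j2w/O=O+A@np.array([-.0018,0])\ndef j2w/' h.py; python3 -c "
from h import *
st()"
```

```text
t 12.22 jig [ 76.6 -94.8] z 63.7 yaw -0.02 F [-0.87934974 -0.66935897] 0.011015785763892533 op -0.000352258219266903 tilt [-0.001  0.    -1.   ]
```

send_rows:
  rows:
    - [0,[-0.1,0,0.4],0]
    - [0,[0,0,0.2],0]
    - [0,[0,0,0.1],0]
    - [0,[0,0,0],0]

```text
t: 12.72
tool_pos: [0.6567, -0.0836, 0.0573]
tool_rot: [-3.138, 0.143, 0.0]
contact_force: [-0.2, -0.2, -0.9]
opening: -0.0001
grip_force: 0.0
```

send_rows:
  rows:
    - [0,[0,0,0.1],0]
    - [0,[0,0,0.1],0]
    - [0,[0,0,0],0]

```text
t: 13.1
tool_pos: [0.657, -0.0836, 0.0571]
tool_rot: [3.138, -0.143, -0.0]
contact_force: [-4.1, 0.6, 7.6]
opening: -0.0002
grip_force: 3.8
```

Right bolt is firm: 7.6 N with no sinking. Next is the middle one.

send_rows:
  rows:
    - [0,[0,0,-1.2],0]
    - [0,[0,0,-1],0]
    - [0,[0,-4,0],0]
    - [0,[0,-4,0],0]
    - [0,[0,-1.5,0],0]
    - [0,[0,0,1.2],0]
    - [0,[0,0,0.6],0]
    - [0,[0,0,0.2],0]
    - [0,[0,0,0],0]

```text
t: 14.22
tool_pos: [0.6653, 0.01, 0.0571]
tool_rot: [3.138, -0.145, -0.001]
contact_force: [-1.3, -0.6, 1.8]
opening: -0.0001
grip_force: 0.4
```

```bash
python3 -c "
from h import *
st()"
```

```text
t 14.22 jig [76. -1.] z 57.1 yaw -0.11 F [-1.27634636 -0.76451527] 1.8001804582379983 op -0.0001492986999250654 tilt [-0. -0. -1.]
```

send_rows:
  rows:
    - [0,[0,0,0.1],0]
    - [0,[0,0,0.1],0]
    - [0,[0,0,0],0]

```text
t: 14.6
tool_pos: [0.6653, 0.01, 0.057]
tool_rot: [3.137, -0.144, -0.001]
contact_force: [-6.0, -1.8, 10.0]
opening: 0.0006
grip_force: 4.8
```

The middle bolt is firm too, at 10 N. Now the left one.

send_rows:
  rows:
    - [0,[0,0,-1.2],0]
    - [0,[0,0,-1.2],0]
    - [0,[0,-4,0],0]
    - [0,[0,-4,0],0]
    - [0,[0,-1.5,0],0]
    - [0,[0,0,1.2],0]
    - [0,[0,0,0.6],0]
    - [0,[0,0,0.3],0]
    - [0,[0,0,0.2],0]
    - [0,[0,0,0],0]

```text
t: 15.85
tool_pos: [0.6742, 0.1052, 0.0564]
tool_rot: [-3.138, 0.144, -0.001]
contact_force: [0.2, -0.3, 0.2]
opening: -0.0002
grip_force: 0.0
```

```bash
python3 -c "
from h import *
st()"
```

```text
t 15.85 jig [76.3 94.6] z 56.4 yaw -0.07 F [ 0.24792237 -0.2983998 ] 0.2232554475550431 op -0.00015674263445071928 tilt [ 0.  0. -1.]
```

send_rows:
  rows:
    - [0,[0,0,0.2],0]
    - [0,[0,0,0.2],0]
    - [0,[0,0,0.1],0]
    - [0,[0,0,0.1],0]
    - [0,[0,0,0],0]

```text
t: 16.48
tool_pos: [0.6744, 0.1056, 0.0511]
tool_rot: [3.138, -0.143, 0.001]
contact_force: [-0.6, -1.3, 4.9]
opening: -0.0
grip_force: 2.3
```

Left bolt sank 6 mm and is at its stop, so it's the loose one. I'll lift and move over its knob.

send_rows:
  rows:
    - [0,[0,0,0.05],0]
    - [0,[0,0,0],0]
    - [0,[0,0,-1.5],0]
    - [1,[0,0,-3.2],0]
    - [3.5,[-1.5,0,-0.5],0]
    - [3.5,[-1.9,0,0],0]
    - [3.5,[0,0,0],0]

```text
t: 17.35
tool_pos: [0.6379, 0.1091, 0.1005]
tool_rot: [-3.138, 0.143, 0.004]
contact_force: [0.5, 0.9, -0.2]
opening: 0.0351
grip_force: 0.0
```

```bash
python3 - <<'E'
from h import *
st();go(42,95,48)
d=grab('side','side2');f=cv2.cvtColor(d['frame'],cv2.COLOR_RGB2BGR)[90:240,110:310];cv2.imwrite('pics/c2.png',cv2.resize(f,None,fx=4,fy=4,interpolation=cv2.INTER_CUBIC))
E
python3 m.py | grep -E 'knob|blank|bolt'
```

```text
t 17.35 jig [39.7 95.2] z 100.5 yaw -0.0 F [0.42645929 0.92540554] -0.23565369694883417 op 0.035101908648272395 tilt [-0.003  0.    -1.   ]
 turn -0.0 shift cm [0.23 0.02 5.25]
top blank 402 [244. 164.] [array([-5.1, 15.6]), array([67.6, 52.1]), np.float64(0.2)]
top bolt 16 [234.  94.] [array([65.3, 39. ]), array([11.6,  4.9]), np.float64(23.3)]
top bolt 42 [253. 135.] [array([75.5, -1. ]), array([17.6, 18.1]), np.float64(54.1)]
top bolt 41 [288. 139.] [array([ 76. , -95.4]), array([17.5, 16.5]), np.float64(9.5)]
top knob 18 [217. 143.] [array([25.8, 85.3]), array([38.9, 14.5]), np.float64(31.7)]
top knob 30 [252. 146.] [array([42.1, -0.5]), array([ 9.5, 16.1]), np.float64(6.5)]
top knob 30 [287. 150.] [array([ 42.2, -94.8]), array([16.4,  9. ]), np.float64(89.7)]
side blank 618 [205. 194.] [array([-7.3, 45.2]), array([ 71.9, 107.5]), np.float64(0.3)]
side bolt 7 [165.  62.] [array([64.4, 62.1]), array([13.2, 20.8]), np.float64(44.6)]
side bolt 27 [218. 158.] [array([ 73.5, -90.4]), array([19.4, 15.9]), np.float64(14.4)]
side bolt 33 [196. 173.] [array([73.8,  1.5]), array([17.5, 27.8]), np.float64(46.4)]
side bolt 13 [172. 190.] [array([72.3, 97.4]), array([14.1, 12.7]), np.float64(32.7)]
side knob 45 [226. 159.] [array([ 40.2, -91.8]), array([11.9, 21.8]), np.float64(4.4)]
side knob 49 [204. 174.] [array([42.1,  2.7]), array([14.9, 19.5]), np.float64(17.5)]
side knob 52 [179. 191.] [array([40.8, 98.3]), array([17.1, 13. ]), np.float64(83.7)]
```

View pics/c2.png

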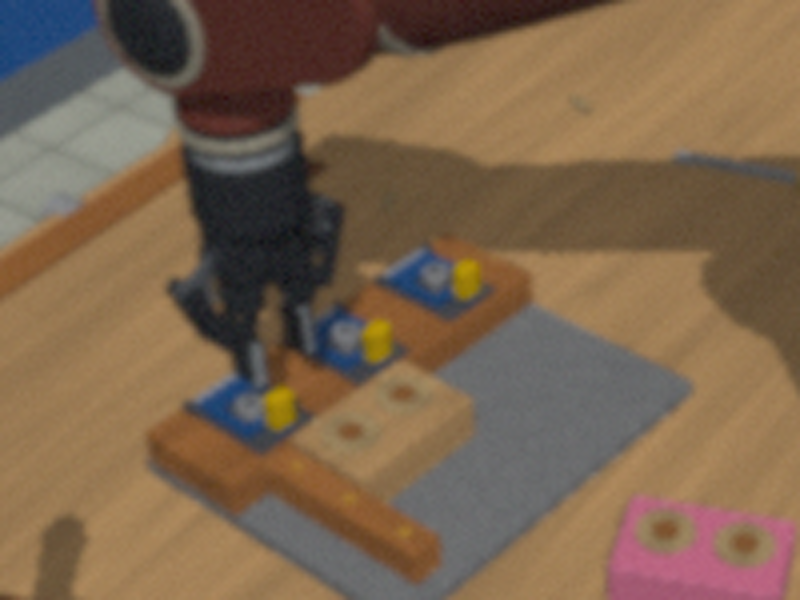

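The close-up shows the blank snug in the corner and the open gripper straddling the left knob (about (280,410) in the crop). Lowering onto it now.

send_rows:
  rows:
    - [3.5,[0.15,0,1.5],0]
    - [3.5,[0,0,1.8],0]
    - [3.5,[0,0,1.2],0]
    - [3.5,[0,0,0.4],0]
    - [3.5,[0,0,0.2],0]
    - [3.5,[0,0,0],0]

```text
t: 18.25
tool_pos: [0.6421, 0.1086, 0.0512]
tool_rot: [-3.138, 0.143, -0.001]
contact_force: [-0.5, -0.7, -0.5]
opening: 0.0351
grip_force: 0.0
```

```bash
python3 -c "
from h import *
st()"
```

```text
t 18.25 jig [43.9 95.1] z 51.2 yaw -0.03 F [-0.42105661 -0.74459078] -0.4838222536467257 op 0.035105056437255464 tilt [ 0.001  0.    -1.   ]
```

send_rows:
  newtons: 35
  rows:
    - [3.5,[-0.1,0,0.2],0]
    - [1,[0,0,0],0]
    - [1,[0,0,0],0]
    - [1,[0,0,0],0]
    - [1,[0,0,0],0]
    - [1,[0,0,0],0]

```text
t: 19.0
tool_pos: [0.6408, 0.1096, 0.0492]
tool_rot: [-3.137, 0.143, -0.0]
contact_force: [-1.2, 4.1, 1.1]
opening: 0.0171
grip_force: 37.0
```

```bash
python3 -c "
from h import *
st()
a=np.radians(13.6+np.arange(0,60,5.3));print(np.diff(np.c_[-6.79*np.cos(a),6.79*np.sin(a)],axis=0).round(2).tolist())"
```

```text
t 19.0 jig [42.5 96. ] z 49.2 yaw -0.03 F [-1.58084018  3.98845   ] 1.092482525449542 op 0.017069325280778824 tilt [ 0.     0.002 -1.   ]
[[0.18, 0.6], [0.23, 0.58], [0.28, 0.56], [0.33, 0.53], [0.38, 0.5], [0.43, 0.46], [0.47, 0.42], [0.5, 0.37], [0.54, 0.33], [0.56, 0.28], [0.59, 0.22]]
```

Gripped, 17 mm between the pads. I'll lift along the arc, first half.

send_rows:
  rows:
    - [1,[0.18,0,-0.6],0]
    - [1,[0.23,0,-0.58],0]
    - [1,[0.28,0,-0.56],0]
    - [1,[0.33,0,-0.53],0]
    - [1,[0.38,0,-0.5],0]
    - [1,[0,0,0],0]

```text
t: 19.75
tool_pos: [0.6535, 0.1085, 0.0748]
tool_rot: [-3.137, 0.143, 0.004]
contact_force: [0.7, 5.8, -3.0]
opening: 0.0175
grip_force: 34.5
```

```bash
python3 -c "
from h import *
st()"
```

```text
t 19.75 jig [55.3 96. ] z 74.8 yaw -0.02 F [0.12538652 5.80089661] -3.0216735802160883 op 0.017507255861745525 tilt [-0.003  0.002 -1.   ]
```

send_rows:
  rows:
    - [1,[0.43,-0.05,-0.46],0]
    - [1,[0.47,-0.05,-0.42],0]
    - [1,[0.5,0,-0.37],0]
    - [1,[0.54,0,-0.33],0]
    - [1,[0.56,0,-0.28],0]
    - [1,[0,0,0],0]

```text
t: 20.5
tool_pos: [0.6804, 0.1059, 0.0953]
tool_rot: [3.138, -0.144, 0.002]
contact_force: [-0.4, 1.7, -5.6]
opening: 0.0176
grip_force: 35.1
```

```bash
python3 - <<'E'
from h import *
st()
d=grab('side','side3');f=cv2.cvtColor(d['frame'],cv2.COLOR_RGB2BGR)[90:240,110:310];cv2.imwrite('pics/c3.png',cv2.resize(f,None,fx=4,fy=4,interpolation=cv2.INTER_CUBIC))
E
python3 m.py | grep -E 'knob|blank|blue'
```

```text
t 20.5 jig [82.3 95.9] z 95.3 yaw -0.04 F [-0.59636885  1.65852814] -5.598081228175402 op 0.017585956386871018 tilt [ 0.001 -0.    -1.   ]
top blank 435 [244. 165.] [array([-4.9, 19.3]), array([59.2, 67.3]), np.float64(89.8)]
top blue 80 [253. 131.] [array([78.7,  0.6]), array([45.4, 40.4]), np.float64(1.2)]
top blue 42 [289. 132.] [array([ 96.2, -95.6]), array([36.8,  8.9]), np.float64(86.6)]
top knob 30 [252. 146.] [array([42.4, -0.6]), array([ 9.2, 16.5]), np.float64(0.3)]
top knob 32 [287. 150.] [array([ 42.3, -94.8]), array([16.7,  9.5]), np.float64(87.5)]
side blank 615 [205. 194.] [array([-6.8, 45.3]), array([ 71.2, 107.4]), np.float64(0.0)]
side blue 60 [214. 160.] [array([ 80.7, -81.9]), array([32.7, 56.5]), np.float64(57.4)]
side blue 72 [192. 175.] [array([82.9, 11.8]), array([35.7, 64.2]), np.float64(56.7)]
side knob 44 [226. 159.] [array([ 39.4, -91.9]), array([12.7, 21.2]), np.float64(15.1)]
side knob 51 [170. 173.] [array([73.5, 92.8]), array([14.3, 26.4]), np.float64(38.7)]
side knob 48 [204. 174.] [array([41.6,  2.6]), array([15.6, 19.2]), np.float64(0.4)]
```

View pics/c3.png

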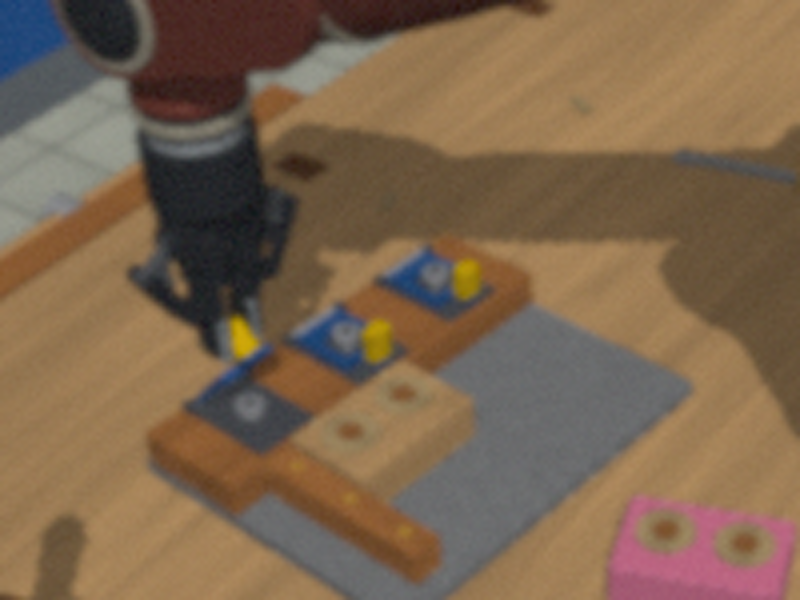

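The left cap is up, with the knob held at (243,340) in the crop, the loose bolt exposed, the other caps shut and the blank seated. I'll settle briefly and check the knob height for the angle.

send_rows:
  rows:
    - [1,[0,0,0],0]
    - [1,[0,0,0],0]
    - [1,[0,0,0],0]
    - [1,[0,0,0],0]

```text
t: 21.15
tool_pos: [0.6799, 0.106, 0.0952]
tool_rot: [3.138, -0.143, 0.001]
contact_force: [2.3, 2.8, -7.4]
opening: 0.0171
grip_force: 34.9
```

Run:
```python
from h import *
st()
d=grab('side');P=pts(d);hsv=cv2.cvtColor(d['frame'],cv2.COLOR_RGB2HSV);H,S,V=[hsv[...,i].astype(int) for i in range(3)]
J=(P[...,:2]-O)@A*1000;z=P[...,2]*1000
for nm,m in (('knob',(H>20)&(H<33)&(S>150)&(z>55)),('plate',(H>100)&(H<125)&(S>120)&(z>56))):
  m=m&(abs(J[...,0]-75)<60)&(abs(J[...,1]-95)<30);q=np.c_[J[m],z[m]]
  print(nm,len(q),np.median(q,0).round(1),np.percentile(q,5,0).round(1),np.percentile(q,95,0).round(1))
  if nm=='plate': print('angle',np.degrees(np.arctan2(q[:,2]-46,109-q[:,0])).round(0))
```

```text
t 21.15 jig [81.8 96. ] z 95.2 yaw -0.03 F [2.00263833 3.02191331] -7.4320130292584 op 0.017145249301571436 tilt [ 0.001 -0.    -1.   ]
knob 52 [ 72.2  93.3 108.9] [ 64.9  86.9 101.2] [ 81.5 104.  118.6]
plate 7 [93.9 96.4 60.3] [62.4 81.6 58.6] [ 96.7 109.1  94. ]
angle [46. 46. 43. 46. 46. 43. 46.]
```

Vision puts the opening at 47–49° and the tool's travel puts it at 53°. I'll add about 4° for margin.

send_rows:
  rows:
    - [1,[0.22,0,-0.11],0]
    - [1,[0.2,0,-0.1],0]
    - [1,[0,0,0],0]
    - [1,[0,0,0],0]
    - [1,[0,0,0],0]

```text
t: 21.82
tool_pos: [0.6834, 0.1057, 0.0968]
tool_rot: [3.138, -0.143, -0.002]
contact_force: [-0.0, 1.3, -9.0]
opening: 0.0172
grip_force: 34.5
```

```bash
python3 - <<'E'
from h import *
st()
d=grab('side');P=pts(d);hsv=cv2.cvtColor(d['frame'],cv2.COLOR_RGB2HSV);H,S,V=[hsv[...,i].astype(int) for i in range(3)]
J=(P[...,:2]-O)@A*1000;z=P[...,2]*1000
m=(H>20)&(H<33)&(S>150)&(z>55)&(abs(J[...,0]-75)<60)&(abs(J[...,1]-95)<30);q=np.median(np.c_[J[m],z[m]],0)
print(q.round(1),'theta',np.degrees(np.arctan2(q[2]-46,107-q[0]))-12.5)
E
python3 m.py | grep -E 'knob|blank'
```

```text
t 21.82 jig [85.4 96. ] z 96.8 yaw -0.03 F [-0.11556069  1.25796822] -8.960970542834694 op 0.017249842046288103 tilt [-0.001 -0.    -1.   ]
[ 75.7  93.4 109.8] theta 51.36709627326549
top blank 454 [244. 164.] [array([-5. , 20.1]), array([67.5, 60.4]), np.float64(0.3)]
top knob 29 [252. 146.] [array([42.2, -0.5]), array([ 9. , 16.1]), np.float64(6.6)]
top knob 29 [287. 150.] [array([ 42. , -94.9]), array([16.5,  9.9]), np.float64(87.8)]
side blank 631 [205. 194.] [array([-6.6, 44.5]), array([ 71. , 108.5]), np.float64(0.1)]
side knob 44 [226. 159.] [array([ 41. , -93.1]), array([14.6, 22.5]), np.float64(6.8)]
side knob 50 [169. 173.] [array([74.2, 93. ]), array([15.6, 27.6]), np.float64(46.2)]
side knob 47 [204. 174.] [array([40.7,  1.6]), array([12.8, 20.7]), np.float64(21.4)]
```

The opening now measures 51–56°, steady, with the other knobs in place and the blank seated. Handing in.

```bash
python3 -c "
from station import ctrl
print(ctrl.finish_job())"
```

```text
the job is handed in; nothing more can be done
None
```

The job is handed in (no verdict was returned): the blank is seated flush in the corner, and the loose bolt is the left one, which sank 6 mm under the tap; its cap is held open at about 51–56°, the other two caps are shut, and the gouge, mallet and wax tin were never approached.

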